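# Find the slide box that is still loaded by its weight and file it in the archive drawer

### The job

Four identical closed slide boxes stand on edge in the white tray, and only one of them still has its glass slides in it: find it by its weight, stand it upright in the free bay of the open archive drawer, let go, then push the drawer gently shut until it comes up against its stop. There is glass inside, so never tip a box over or let one drop. Leave the three empty boxes standing in the tray and the other things on the bench where they are.

Things in the scene. Friction and masses are not known exactly. Their poses are not given: they have to be found in the camera images.
- box_a: one of four identical closed dark grey slide boxes standing on edge: 95 mm long (its x), 34 mm thick (its y, flat sides: the grasp), 82 mm high (z), a 3 mm clasp on top; origin at the centre of its underside. Empty 60 to 80 g, loaded 200 to 260 g, its weight centred; which one is loaded cannot be seen. The row runs a, b, c, d from the tray's +y end to its -y end, at least 25 mm apart
- box_b: another slide box, alike in every visible way to box_a: 95 mm long (its x), 34 mm thick (its y, flat sides: the grasp), 82 mm high (z), a 3 mm clasp on top; origin at the centre of its underside
- box_c: another slide box, alike in every visible way to box_a: 95 mm long (its x), 34 mm thick (its y, flat sides: the grasp), 82 mm high (z), a 3 mm clasp on top; origin at the centre of its underside
- box_d: another slide box, alike in every visible way to box_a: 95 mm long (its x), 34 mm thick (its y, flat sides: the grasp), 82 mm high (z), a 3 mm clasp on top; origin at the centre of its underside
- tray: fixed shallow white plastic bench tray, 150 x 300 mm (its x, y), rim 14 mm high and 4 mm thick, floor 4 mm thick. Origin: centre of its underside, on the bench; x across, y along the row of boxes
- cabinet: fixed grey steel desk-top slide cabinet, two drawers side by side, 120 mm high, 280 mm deep; only the open drawer at its +y end is used. Origin: on the bench below the middle of that drawer's opening, in the plane of the cabinet's face; x points into the cabinet (the way the drawer closes), y along its face, which spans y = -315 to +105 mm; the shut neighbour's front is 12 mm thick
- drawer (a joint): how far the archive drawer is open, m: 0 is shut against its stop, at most 0.18; it starts 0.15 to 0.175 open and slides with about 2.5 N of friction and 6 N per m/s of drag, with no spring or catch
- drawer_bay (a point): point on the floor of the drawer's free bay, 12 mm above the bench, midway across the bay and 78 mm behind the front panel's inner face; moves with the drawer; axes as the cabinet's. The bay is 127 mm wide (y), 240 mm long, walls 58 mm above its floor; what lies under the cabinet's top (103 mm above the bay's floor) is not open from above. Beyond a partition at +y stand card folders 70 mm high
- drawer_front (a point): point on the outer face of the drawer's front panel (moves with the drawer), mid-width, 85 mm above the bench; x points into the drawer, the way to push. Panel 202 mm wide, 12 mm thick, top edge 114 mm above the bench; a bar pull sticks out 20 mm from it at 36 to 44 mm above the bench, so push above that
- oil_bottle: bystander: small amber dropper bottle, 28 mm across, 62 mm high, loose; origin under its centre
- jar: bystander: square glass staining jar with a round lid, foot 55 mm square, 99 mm high, loose; origin under its centre
- pen: bystander: pen lying on the bench, 132 mm long along its x, 10 mm thick, loose; origin under its middle
Mind the look-alikes: they are no part of the job. What is shaped like the box_d but green or purple is not meant.

How it is judged:
By the outcome, as a careful person would: the job done as asked, in the order asked, and still so for the second after the job is handed in, with the robot touching nothing.
It also fails if it takes over 72 s, if anything falls off the work surface, if the arm or the gripper's body presses on something with over 40 N, if the wrist force passes 120 N, or if a joint passes its speed limit or range.

### The arm

A 6-joint arm with a two-finger parallel gripper is mounted at the origin on the work surface. World frame = base frame: x ahead of the robot, y to its left, z up, the work surface at z = 0. Lengths are in m, angles in rad, forces in N, time in s.
With the tool pointing down it reaches from about 0.325 to 1 m from the base axis. Payload 5.1 kg.
Tool frame: the origin (TCP) lies on the mounting face of the last link; the fingertips stand 173 mm ahead of it and the grasp point (between the pads) lies 155 mm ahead of it; z points along the fingers, y is the line along which they close (so a half turn about z gives the same grasp; the last joint's range is limited). The gripper opens to 85 mm and grips with 20 to 120 N. Pads are 22 mm wide; open, the fingers measure 114 mm over their backs; the gripper's body (76 mm by 85 mm) begins 54 mm behind the grasp point. The pads swing forward as they close: fully open they stand 13 mm farther back than shut.
Start: joints at [-0.083, 0.124, 1.65, -0, 1.367, -0.083], TCP at [0.65, -0, 0.405] pointing down, gripper open.
Joint ranges: [-2.61, 2.61], [-1.02, 2.33], [0.03, 2.71], [-1.35, 4.49], [0.32, 2.68], [-2.91, 2.91]. Speed limits (rad/s): [2.57, 2.57, 3.14, 3.14, 3.14, 3.14].

### API

Orientations are given as a rotation vector (axis times angle).
In Python, from plant import env gives the robot as it stands.
- The arm moves only by the tool step_arm, never from a script. Its argument "moves" is one flat list of numbers, 4 for each row, row after row: the shift along the tool's x, y, z in m, then the turn about the tool's z in rad. In form: [dx, dy, dz, spin, dx, dy, dz, spin, ...]. A call has 1 to 5 rows; each row is the pose to reach, as a shift and turn from the pose commanded when the call began, along the tool's axes at that moment; what a row does not reach only later rows make up. A row lasts 1/8 s, in which the tool goes at most 62.5 mm and 10.7 degrees, less where a joint would pass 70% of its speed; a pose out of reach is approached as far as the arm can. A call with a gripper value outside its range is refused whole. "claw" is the finger opening in m, from 0 to 0.0854, set as the call begins (left out, the last holds). The fingers move at their own pace and stop on an object; the grip force is fixed at half the most. Time passes only in rows, so rows that repeat a pose let the fingers close. It gives the time, the measured TCP pose, the force, the opening and the grip force at its end, in the units of the state.
- env.read_state(): the state, without advancing time (a new reading comes with each control period).
- env.get_image(name): name is "scene" or "side" or "wrist"; returns (picture, depth): 400x640x3 uint8, red, green, blue; 400x640 float32, m along the optical axis (not along the pixel's ray), 0 where there is no reading.
- env.calibration(name): a dict with "camera_matrix" (3x3 intrinsics, pixels), "origin" and "orientation" of the camera in the world. Camera axes: x right, y down, z forward; pixel columns grow to the right and rows downward; lengths in m; the calibration is good to about 2 mm. A picture is of the moment at which its call begins: read the wrist's pose just before it. calibration takes no time and is no camera call; for the wrist camera it gives the pose at the moment of the call.
- env.hand_in(): hands the job in; it is judged then, once.
Trained networks look in the newest picture that a camera, given by its name, has taken for a name from the list of things; names that differ only in an ending like _2 or _b are one class to them, and where a whole thing is asked for, a point or a joint stands for the part that bears it (a point fixed in the world has none). Each returns a list of dicts, best first, with "score" (0 to 1); they miss things now and then, are a little off and sometimes report something else, mostly with a low value. They report only what shows in the picture. A call takes as long as a camera call. They do not tell look-alikes from the thing itself.
- env.cut_out(query, camera): "region" (400x640 bool, what is visible of it) and "location" ([column, row] in pixels, amid what is visible of it).
The state is a dict: "time_s": time; "q": joint angles; "qvel": joint speeds; "joint_efforts": joint torques, N m; "eef_pos": TCP position; "ee_rot": TCP orientation; "wrist_force": force on the tool from outside, world axes, zero at the start; "torque": the same for the moment, N m; "width": opening from 0.0 (shut) to 1.0 (fully open); "finger_force": force on a finger pad.
Only numpy, scipy, OpenCV 4.12 (cv2) and the standard library are available. Lean on these libraries where they do the work, as an engineer would, in place of code of your own. Each camera call takes 0.05 s, during which the arm holds its last target. There are 200 camera calls.

## Working session

There is one attempt and no reset: what is moved stays moved. The work goes in short steps, Python scripts to look and compute and a tool call to move; the robot and the scene stay as the last step left them, time stands still between calls to the robot, and variables do not carry over. Pictures are saved under pics/ and viewed, at most 10 in all, crops included, and the job is handed in when it is done.

Besides the shell and the picture viewer there is one more tool, called as a command line: name --argument value ..., lists and objects as JSON in quotes. step_arm: Moves the arm, as the interface text tells. Its arguments: {"type":"object","properties":{"moves":{"type":"array","items":{"type":"number"}},"claw":{"type":"number"}},"required":["moves"]}

```bash
mkdir -p pics; ls
cat > h.py <<'E'
from plant import env
import numpy as np, cv2
from scipy.spatial.transform import Rotation as R
def cloud(name):
    c=env.calibration(name); im,d=env.get_image(name)
    K=np.array(c["camera_matrix"]); o=np.array(c["orientation"])
    Rm=o if o.shape==(3,3) else R.from_rotvec(o).as_matrix()
    v,u=np.mgrid[:400,:640]
    P=np.stack([(u-K[0,2])/K[0,0]*d,(v-K[1,2])/K[1,1]*d,d],-1)@Rm.T+np.array(c["origin"])
    P[d==0]=np.nan
    return im,P
def save(n,im): cv2.imwrite(f"pics/{n}.png",cv2.cvtColor(im,cv2.COLOR_RGB2BGR))
E
python3 - <<'E'
from h import *
for n in ("scene","side"):
    im,P=cloud(n); save(n+"1",im); np.save(n+".npy",P)
    print(env.calibration(n))
    for q in ("box_a","tray","drawer_front","cabinet","oil_bottle","jar","pen"):
        for r in env.cut_out(q,n):
            p=P[r["region"]]; print(q,round(r["score"],2),r["location"],np.nanmedian(p,0).round(3),np.nanpercentile(p,2,axis=0).round(3),np.nanpercentile(p,98,axis=0).round(3))
print(env.read_state())
E
```

```text
pics
{'camera_matrix': array([[494.68865331,   0.        , 322.55512716],
       [  0.        , 494.68865331, 199.49861814],
       [  0.        ,   0.        ,   1.        ]]), 'origin': array([1.0719308 , 0.57806971, 1.12966114]), 'orientation': array([-0.95396188, -2.63477816,  0.88857072])}
box_a 0.98 [276.0, 142.2] [ 0.549 -0.31   0.07 ] [ 0.491 -0.339  0.007] [ 0.582 -0.296  0.089]
box_a 0.69 [308.4, 178.2] [ 0.536 -0.154  0.036] [ 0.471 -0.171  0.003] [ 0.558 -0.119  0.083]
box_a 0.68 [250.6, 115.6] [ 0.533 -0.444  0.063] [ 0.479 -0.493  0.003] [ 0.567 -0.421  0.084]
box_a 0.63 [271.0, 100.5] [ 0.427 -0.496  0.036] [ 0.401 -0.516 -0.002] [ 0.435 -0.48   0.083]
box_a 0.56 [331.0, 181.9] [ 0.502 -0.098  0.061] [ 0.447 -0.122  0.006] [ 0.541 -0.084  0.09 ]
tray 0.77 [315.5, 183.2] [ 0.544 -0.113  0.004] [ 0.408 -0.346 -0.003] [ 0.609 -0.057  0.016]
tray 0.71 [407.2, 339.7] [0.664 0.367 0.025] [0.559 0.268 0.008] [0.772 0.469 0.114]
drawer_front 0.58 [409.6, 339.3] [0.663 0.367 0.024] [0.557 0.266 0.007] [0.772 0.469 0.114]
cabinet 0.44 [273.9, 142.4] [ 0.547 -0.311  0.072] [ 0.49
[... 1969 characters left out ...]
87 0.064 0.019]
{'time_s': 0.8, 'q': array([-8.26217182e-02,  1.23752717e-01,  1.65030642e+00,  3.05025878e-05,
        1.36751012e+00, -8.26127180e-02]), 'qvel': array([-0.00091243,  0.00108812, -0.00069766, -0.00119392, -0.00158389,
        0.00026587]), 'joint_efforts': array([-6.77180778e-04, -4.23545015e+01, -3.65733683e+01, -1.09136745e-04,
        4.18992267e-04,  5.90937987e-06]), 'eef_pos': array([ 6.49978468e-01, -3.83407931e-05,  4.04749042e-01]), 'ee_rot': array([-2.22145728e+00, -2.22142361e+00, -5.95680139e-05]), 'wrist_force': array([-0.03099937,  0.55789215, -0.12273843]), 'torque': array([0.04533021, 0.01089329, 0.0287711 ]), 'finger_force': 0.0, 'width': 1.0026138120400545}
```

View pics/scene1.png

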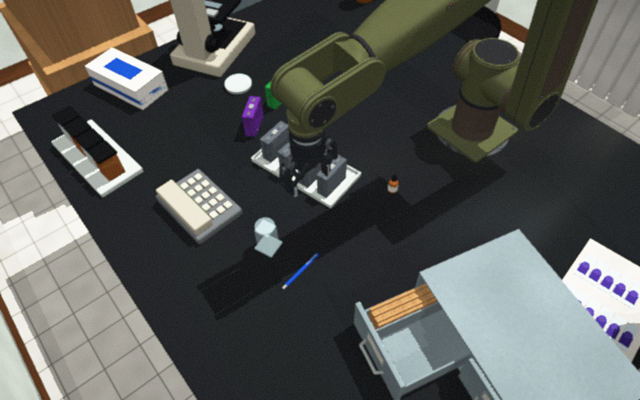

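View pics/side1.png

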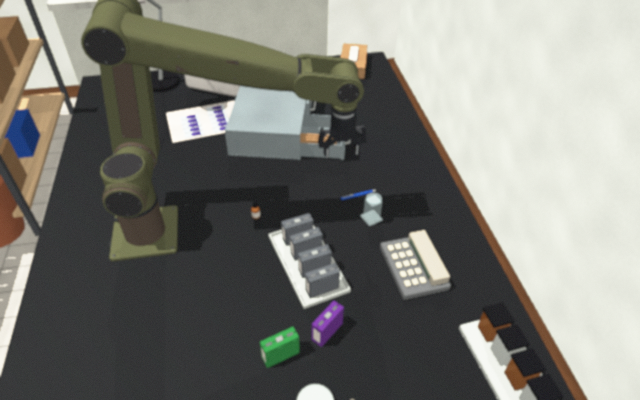

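Scene: tray row with four grey boxes (side view (296,225), (304,239), (312,258), (321,282) = a..d); green/purple look-alikes are outside; drawer opens towards +x at scene (410,340). Now fitting the poses.

```bash
cat > fit.py <<'E'
from h import *
S=np.load("side.npy"); C=np.load("scene.npy")
def rect(p):
    (c,s,a)=cv2.minAreaRect(p[:,:2].astype(np.float32)*1000); return np.round(c,1),np.round(s,1),round(a,1)
im,_=env.get_image("side")
for q,m in (("box_a",0),):
    for r in env.cut_out(q,"side"):
        p=S[r["region"]]; p=p[(p[:,2]>.07)]
        mz=np.median(p[:,2]); t=p[abs(p[:,2]-mz)<.008]
        print(r["location"],len(t),mz.round(3),rect(t))
# tray rim
for n,P in(("side",S),("scene",C)):
    p=P.reshape(-1,3); p=p[~np.isnan(p[:,0])]
    def sel(lo,hi): return p[np.all((p>lo)&(p<hi),1)]
    t=sel([.2,.22,.112],[.66,.9,.132]); print(n,"cabtop",len(t),np.median(t[:,2]),rect(t), t[:,0].max(),t[:,1].min())
    t=sel([.66,.2,.105],[.9,.6,.125]); print(n,"front top",len(t),rect(t) if len(t) else 0)
    t=sel([.4,-.4,.009],[.65,0,.02]); print(n,"tray rim",len(t),rect(t))
    t=sel([.5,.2,.005],[.76,.5,.02]); print(n,"drawer floor",len(t),rect(t))
E
python3 fit.py
```

```text
[278.7, 344.2] 493 0.084 (array([ 383.1, -510.4]), array([94.8, 40. ]), 17.2)
[321.2, 277.2] 374 0.088 (array([ 533.1, -322.6]), array([96.1, 43.1]), 11.1)
[301.4, 241.7] 317 0.088 (array([ 509.3, -174.8]), array([94.8, 42.2]), 14.3)
[292.8, 223.8] 299 0.088 (array([ 491.9, -111.7]), array([97.9, 43. ]), 13.5)
[327.7, 323.4] 440 0.084 (array([ 520.6, -463.3]), array([97.4, 37. ]), 40.0)
[315.6, 259.1] 333 0.088 (array([ 521.8, -251.6]), array([78.5, 90.3]), 67.7)
[317.3, 138.2] 221 0.082 (array([667.1, 361.3]), array([196.5, 170.7]), 74.3)
side cabtop 3170 0.12352506416001152 (array([469.4, 462. ]), array([318.5, 289.8]), 74.5) 0.6307664494174416 0.2867504634815874
side front top 0 0
side tray rim 712 (array([ 522.9, -201.4]), array([392.2, 250. ]), 89.2)
side drawer floor 599 (array([629.7, 343.4]), array([259.1, 286.2]), 0.1)
scene cabtop 21736 0.11913927222952969 (array([485.6, 521.5]), array([420.4, 295.9]), 74.8) 0.650943837337786 0.2848530681761739
scene front top 601 (array([745.1, 345.1]), array([202.4,  13.6]), 75.0)
scene tray rim 375 (array([ 508.2, -214.1]), array([153.9, 303. ]), 13.6)
scene drawer floor 3906 (array([642.4, 341.6]), array([302.1, 212.8]), 76.6)
```

step_arm --moves '[-0.21,-0.14,0,0.9,-0.21,-0.14,0,0.9,-0.21,-0.14,0,0.9,-0.21,-0.14,0,0.9,-0.21,-0.14,0,0.9]' --claw 0.05

```text
time_s: 1.52
eef_pos: [0.508, -0.213, 0.405]
ee_rot: [2.971, 1.018, -0.0]
wrist_force: [0.6, 1.2, 0.5]
width: 0.586
finger_force: 0.0
```

step_arm --moves '[0,0,0,0.18,0,0,0,0.36,0,0,0,0.44,0,0,0,0.44]'

```text
time_s: 2.02
eef_pos: [0.5099, -0.2101, 0.4048]
ee_rot: [3.12, 0.363, 0.0]
wrist_force: [-0.1, -0.2, -0.3]
width: 0.584
finger_force: 0.0
```

Run:
```python
from h import *
s=env.read_state();print(s["eef_pos"],s["ee_rot"],s["wrist_force"],s["q"],s["width"])
print(env.calibration("wrist"))
im,P=cloud("wrist"); save("w1",im); np.save("w1.npy",P)
for r in env.cut_out("box_a","wrist"):
    p=P[r["region"]]; t=p[(p[:,2]>.075)&(p[:,2]<.1)]
    if len(t)<50: continue
    c,z,a=cv2.minAreaRect(t[:,:2].astype(np.float32)*1000)
    print(round(r["score"],2),r["location"],len(t),np.median(t[:,2]).round(4),np.round(c,1),np.round(z,1),round(a,1))
for i in range(4): print(env.read_state()["wrist_force"]); env.get_image("wrist")
im2,P2=cloud("side"); save("s2",im2); np.save("side.npy",P2)
```

```text
[ 0.50994193 -0.21005539  0.40479803] [3.12046282e+00 3.63128759e-01 1.66034748e-04] [-0.0766022  -0.17549102 -0.26921849] [-4.88081360e-01 -9.43939785e-02  1.87081366e+00  6.08091888e-07
  1.36504496e+00  8.51016658e-01] 0.5837998325959056
{'camera_matrix': array([[332.52629529,   0.        , 314.1044218 ],
       [  0.        , 332.52629529, 203.33387223],
       [  0.        ,   0.        ,   1.        ]]), 'origin': array([ 0.59019425, -0.19218532,  0.37347888]), 'orientation': array([ 2.24904106, -1.78025072, -0.29452806])}
0.92 [537.6, 321.4] 2126 0.082 [ 384.  -511.4] [93.4 36.5] 17.6
0.77 [207.3, 176.8] 4320 0.0856 [ 489.5 -112.7] [95.9 35.5] 12.6
0.77 [547.5, 218.2] 3687 0.0819 [ 518.5 -464.6] [97.  35.9] 40.6
0.76 [431.4, 182.9] 4269 0.0857 [ 530.7 -324.1] [96.1 35.7] 13.4
0.73 [356.1, 177.3] 4073 0.0857 [ 521.4 -249. ] [95.5 34.9] 11.3
[ 0.89768953 -1.25585739 -1.30610178]
[ 0.69959053 -0.4661612   0.12413047]
[-0.06252762 -0.33695908 -0.22689267]
[-0.09942327 -0.01725396  0.17373885]
```

View pics/w1.png

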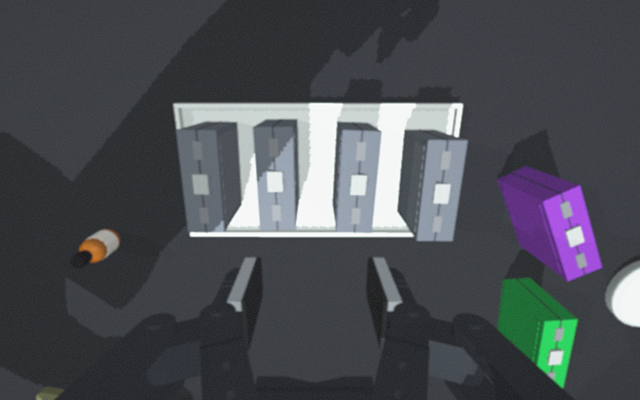

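```bash
cat >> h.py <<'E'
def toolshift(tgt):
    s=env.read_state(); Rm=R.from_rotvec(s["ee_rot"]).as_matrix()
    return (Rm.T@(np.array(tgt)-s["eef_pos"])).round(4), np.degrees(np.arctan2(Rm[1,0],Rm[0,0])).round(2)
E
python3 - <<'E'
from h import *
P=np.load("w1.npy"); p=P.reshape(-1,3)
t=p[(abs(p[:,2]-.0857)<.006)&(p[:,0]>.43)&(p[:,0]<.6)&(abs(p[:,1]+.02-.0+.16+(p[:,0]-.51)*-.23)<.04)]
q=t[:,:2]; 
x=np.array([np.cos(.22),np.sin(.22)]);y=np.array([-x[1],x[0]])
# cluster all tops along row
a=p[(abs(p[:,2]-.0857)<.006)&(p[:,0]>.42)&(p[:,0]<.6)&(p[:,1]<-.05)&(p[:,1]>-.38)][:,:2]
v=a@y; h,e=np.histogram(v,bins=np.arange(-.5,-.15,.004)); print(h)
i=np.sort(v); g=np.where(np.diff(i)>.008)[0]; ed=np.r_[i[0],i[g],i[g+1],i[-1]]; ed.sort()
for lo,hi in ed.reshape(-1,2):
    m=a[(v>=lo)&(v<=hi)]
    if len(m)<500: continue
    c,z,an=cv2.minAreaRect(m.astype(np.float32)*1000); print(len(m),np.round(c,1),np.round(z,1),round(an,1),toolshift([c[0]/1000,c[1]/1000,.219]))
E
```

```text
[  0   0   0   0   0   0   0   0   0   0   0   0 141 452 452 416 453 459
 475 446 453 300   0   0   0   0   0   0   0   0   0 231 465 461 444 462
 458 468 459 455  53   0   0   0   0   0   0   0   0  36 436 461 480 456
 483 440 464 462 267   0   0   0   0   0   0   0 363 459 452 479 477 440
 440 472 457  65   0   0   0   0   0   0   0   0   0   0   0]
4047 [ 530.7 -324.4] [96.1 35.2] 13.2 (array([-0.006 ,  0.1161,  0.1857]), np.float64(13.25))
3956 [ 521.4 -249.1] [95.5 34.8] 11.6 (array([0.0021, 0.0407, 0.1857]), np.float64(13.25))
3985 [ 507.2 -176.6] [95.7 35. ] 13.9 (array([ 0.005 , -0.0332,  0.1857]), np.float64(13.25))
4104 [ 489.5 -112.6] [95.9 35.3] 12.6 (array([ 0.0023, -0.0995,  0.1857]), np.float64(13.25))
```

step_arm --moves '[0.002,0.041,0.04,0.029,0.002,0.041,0.09,0.029,0.002,0.041,0.14,0.029,0.002,0.041,0.175,0.029,0.002,0.041,0.186,0.029]' --claw 0.05

```text
time_s: 3.0
eef_pos: [0.5203, -0.2489, 0.2158]
ee_rot: [-3.123, -0.316, 0.006]
wrist_force: [0.5, -0.1, 0.5]
width: 0.586
finger_force: 0.0
```

step_arm --moves '[0,0,0,0,0,0,0,0,0,0,0,0,0,0,0,0,0,0,0,0]' --claw 0.02

```text
time_s: 3.62
eef_pos: [0.5214, -0.2495, 0.2192]
ee_rot: [3.125, 0.316, 0.001]
wrist_force: [0.3, 1.1, -1.3]
width: 0.389
finger_force: 59.5
```

step_arm --moves '[0,0,-0.01,0,0,0,-0.025,0,0,0,-0.03,0,0,0,-0.03,0,0,0,-0.03,0]'

```text
time_s: 4.25
eef_pos: [0.5212, -0.2494, 0.2485]
ee_rot: [-3.125, -0.316, 0.001]
wrist_force: [-0.3, -0.4, -1.5]
width: 0.388
finger_force: 59.5
```

```bash
cat > wt.py <<'E'
from h import *
F=[];J=[]
for i in range(8):
    s=env.read_state(); F.append(s["wrist_force"]);J.append(s["joint_efforts"][:3]); env.get_image("wrist")
print(np.mean(F,0).round(2),np.std(F,0).round(2),np.mean(J,0).round(3),s["time_s"],s["eef_pos"].round(4),s["finger_force"])
E
python3 wt.py
```

```text
[-0.13 -0.07 -0.69] [0.56 0.36 0.49] [ -0.    -38.271 -32.809] 4.6 [ 0.5212 -0.2495  0.2485] 59.53982770442963
```

step_arm --moves '[0,0,0.015,0,0,0,0.026,0,0,0,0.029,0,0,0,0.03,0,0,0,0.03,0]'

```text
time_s: 5.28
eef_pos: [0.5214, -0.2495, 0.2186]
ee_rot: [3.125, 0.316, 0.0]
wrist_force: [-0.4, 0.1, -0.3]
width: 0.391
finger_force: 59.9
```

step_arm --moves '[0,0,0,0,0,0,0,0,0,0,-0.02,0,0,0,-0.06,0,0,0,-0.08,0]' --claw 0.05

```text
time_s: 5.9
eef_pos: [0.5221, -0.2499, 0.3028]
ee_rot: [3.122, 0.316, 0.007]
wrist_force: [0.6, 0.3, 0.1]
width: 0.585
finger_force: 0.0
```

Run:
```python
from h import *
print(toolshift([.5072,-.1766,.219]),env.read_state()["width"])
```

```text
(array([-0.0002, -0.0751,  0.0835]), np.float64(11.57)) 0.5854502141200513
```

step_arm --moves '[0.001,-0.05,0,-0.04,0.001,-0.074,0,-0.04,0.001,-0.074,0.03,-0.04,0.001,-0.074,0.065,-0.04,0.001,-0.074,0.08,-0.04]'

```text
time_s: 6.52
eef_pos: [0.5066, -0.1762, 0.2165]
ee_rot: [-3.117, -0.379, 0.005]
wrist_force: [-0.1, -1.1, -0.5]
width: 0.591
finger_force: 0.0
```

step_arm --moves '[0,0,0,0,0,0,0,0,0,0,0,0,0,0,0,0,0,0,0,0]' --claw 0.02

```text
time_s: 7.15
eef_pos: [0.5076, -0.1768, 0.2191]
ee_rot: [3.118, 0.379, 0.001]
wrist_force: [0.4, 0.8, -1.1]
width: 0.393
finger_force: 59.5
```

step_arm --moves '[0,0,-0.01,0,0,0,-0.025,0,0,0,-0.03,0,0,0,-0.03,0,0,0,-0.03,0]'

```text
time_s: 7.78
eef_pos: [0.5073, -0.1767, 0.2485]
ee_rot: [-3.118, -0.379, 0.001]
wrist_force: [0.4, -0.1, -1.2]
width: 0.394
finger_force: 59.5
```

```bash
python3 wt.py
```

```text
[ 0.1  -0.09 -0.69] [0.34 0.43 0.42] [ 2.0000e-03 -3.4072e+01 -3.2682e+01] 8.125 [ 0.5074 -0.1768  0.2485] 59.54531013965607
```

step_arm --moves '[0,0,0.015,0,0,0,0.026,0,0,0,0.029,0,0,0,0.03,0,0,0,0.03,0]'

```text
time_s: 8.8
eef_pos: [0.5076, -0.1769, 0.2189]
ee_rot: [3.118, 0.379, 0.001]
wrist_force: [1.1, 0.3, -0.1]
width: 0.391
finger_force: 59.6
```

step_arm --moves '[0,0,0,0,0,0,0,0,0,0,-0.02,0,0,0,-0.06,0,0,0,-0.08,0]' --claw 0.05

```text
time_s: 9.43
eef_pos: [0.508, -0.1771, 0.3014]
ee_rot: [3.117, 0.379, 0.005]
wrist_force: [-1.1, -0.0, -0.2]
width: 0.586
finger_force: 0.0
```

step_arm --moves '[-0.002,-0.05,0,0.023,-0.002,-0.0665,0,0.023,-0.002,-0.0665,0.03,0.023,-0.002,-0.0665,0.065,0.023,-0.002,-0.0665,0.08,0.023]'

```text
time_s: 10.05
eef_pos: [0.4887, -0.1124, 0.2163]
ee_rot: [-3.121, -0.343, 0.006]
wrist_force: [-0.6, 0.4, 0.3]
width: 0.582
finger_force: 0.0
```

step_arm --moves '[0,0,0,0,0,0,0,0,0,0,0,0,0,0,0,0,0,0,0,0]' --claw 0.02

```text
time_s: 10.68
eef_pos: [0.4897, -0.1127, 0.219]
ee_rot: [3.123, 0.343, 0.001]
wrist_force: [0.1, 1.2, -3.1]
width: 0.392
finger_force: 60.2
```

step_arm --moves '[0,0,-0.01,0,0,0,-0.025,0,0,0,-0.03,0,0,0,-0.03,0,0,0,-0.03,0]'

```text
time_s: 11.3
eef_pos: [0.4894, -0.1126, 0.2485]
ee_rot: [-3.123, -0.343, 0.001]
wrist_force: [0.2, 0.1, -2.9]
width: 0.387
finger_force: 60.2
```

```bash
python3 wt.py
```

```text
[ 0.18  0.05 -2.31] [0.52 0.49 0.36] [ 1.0000e-03 -3.1219e+01 -3.3557e+01] 11.65 [ 0.4895 -0.1127  0.2484] 60.182039737701416
```

Box a weighs ~2.3 N, so it's the loaded one (b and c ~0.7 N). Lifting it and measuring the bay.

step_arm --moves '[0,0,-0.04,0,0,0,-0.09,0,0,0,-0.13,0,0,0,-0.15,0,0,0,-0.15,0]'

```text
time_s: 12.32
eef_pos: [0.4898, -0.1128, 0.3998]
ee_rot: [3.122, 0.343, 0.004]
wrist_force: [0.2, -0.3, -3.6]
width: 0.391
finger_force: 60.4
```

Run:
```python
from h import *
im,P2=cloud("scene"); save("s3",im)
P=P2.reshape(-1,3); P=P[~np.isnan(P[:,0])]
t=P[(P[:,2]>.104)&(P[:,2]<.122)&(P[:,0]>.69)&(P[:,0]<.82)&(P[:,1]>.2)&(P[:,1]<.5)]
c,z,a=cv2.minAreaRect(t[:,:2].astype(np.float32)*1000); print("front",c,z,a)
th=np.radians(a if z[0]>z[1] else a+90)
y=-np.array([np.cos(th),np.sin(th)]); x=np.array([y[1],-y[0]]); c=np.array(c)/1000
print(x,y)
L=np.c_[(P[:,:2]-c)@x,(P[:,:2]-c)@y,P[:,2]]
np.set_printoptions(linewidth=200)
def prof(ax,m,lo,hi,st=.004):
    for e in np.arange(lo,hi,st):
        k=L[m&(L[:,ax]>=e)&(L[:,ax]<e+st)]
        if len(k): print(f"{e*1000:.0f}:{np.percentile(k[:,2],5)*1000:.0f}/{np.median(k[:,2])*1000:.0f}/{np.percentile(k[:,2],95)*1000:.0f}",end=" ")
    print()
prof(1,(L[:,0]>.06)&(L[:,0]<.12),-.12,.12)
prof(0,(abs(L[:,1]+.03)<.04),-.04,.2)
```

```text
front (745.3045654296875, 345.95562744140625) (199.83082580566406, 13.919403076171875) 75.47071075439453
[-0.96801952  0.25087488] [-0.25087488 -0.96801952]
-120:-4/-1/3 -116:-4/-1/3 -112:-4/-1/2 -108:-4/-1/3 -104:-4/-1/3 -100:-4/-1/2 -96:-2/33/69 -92:64/69/72 -80:8/12/15 -76:8/11/15 -72:9/11/14 -68:9/11/15 -64:8/11/14 -60:9/12/15 -56:8/11/15 -52:7/11/14 -48:8/12/14 -44:8/11/14 -40:8/11/16 -36:7/11/15 -32:9/11/14 -28:8/11/14 -24:8/11/15 -20:8/11/14 -16:8/11/13 -12:7/12/14 -8:8/12/15 -4:7/11/15 0:7/11/14 4:8/10/14 8:8/11/14 12:8/12/14 16:7/11/15 20:7/11/15 24:8/12/15 28:8/12/15 32:8/11/15 36:10/38/70 40:18/68/77 44:66/77/80 48:74/79/84 52:74/82/85 56:77/81/83 60:76/78/80 64:74/78/85 68:75/81/85 72:77/80/84 76:75/78/82 80:74/78/85 84:79/83/86 88:78/80/83 92:67/69/71 
-40:-4/-1/2 -36:-3/-1/2 -32:-4/-1/3 -28:-4/1/43 -24:-3/1/45 -20:-4/1/43 -16:-5/-1/44 -12:-4/1/94 -8:-1/59/113 -4:110/113/116 -0:110/113/116 4:111/112/116 28:13/14/14 32:8/11/14 36:8/11/14 40:8/11/15 44:8/11/15 48:7/11/16 52:7/11/15 56:8/11/14 60:8/11/13 64:8/11/14 68:7/11/14 72:8/11/14 76:8/11/15 80:7/11/14 84:8/11/14 88:8/11/14 92:9/11/15 96:8/11/15 100:7/11/15 104:8/11/15 108:8/11/15 112:8/12/15 116:8/11/15 120:9/11/14 124:9/11/13 128:7/11/15 132:8/11/15 136:9/12/14 140:7/11/15 144:7/12/14 148:8/12/16 152:7/11/14 156:7/12/15 160:9/116/121 164:9/116/122 168:8/116/121 172:8/117/121 176:8/20/122 180:8/116/122 184:8/116/122 188:8/16/122 192:9/116/122 196:9/116/122
```

View pics/s3.png

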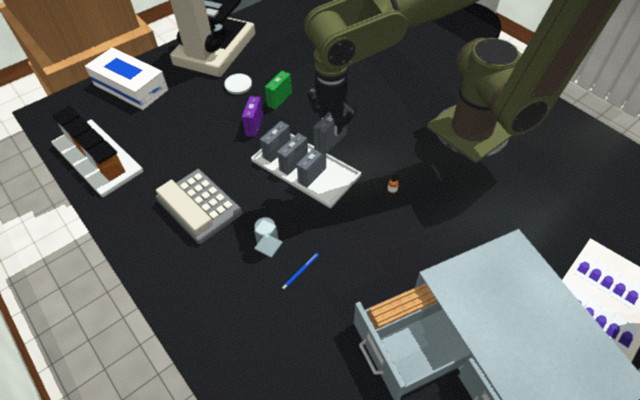

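step_arm --moves '[0.018,-0.03,0,0.08,0.045,-0.07,0,0.2,0.073,-0.115,0,0.32,0.1,-0.16,0,0.42,0.13,-0.205,0,0.478]'

```text
time_s: 13.0
eef_pos: [0.5718, 0.1172, 0.3952]
ee_rot: [3.113, -0.409, -0.008]
wrist_force: [1.5, -0.9, -1.7]
width: 0.384
finger_force: 60.6
```

Run:
```python
from h import *
print(toolshift([.6708,.3932,.40]),env.read_state()["eef_pos"])
```

```text
(array([ 0.0243, -0.2922, -0.0055]), np.float64(-14.98)) [0.57178291 0.11724299 0.39519082]
```

step_arm --moves '[0.005,-0.06,0,0,0.01,-0.12,0,0,0.015,-0.18,0,0,0.02,-0.24,0,0,0.0225,-0.27,0,0]'

```text
time_s: 13.62
eef_pos: [0.6628, 0.3737, 0.3937]
ee_rot: [3.113, -0.402, -0.008]
wrist_force: [0.9, -0.2, -2.7]
width: 0.39
finger_force: 60.7
```

step_arm --moves '[0.002,-0.02,0,0,0.002,-0.0235,0,0,0.002,-0.0235,0,0,0.002,-0.0235,0,0]'

```text
time_s: 14.12
eef_pos: [0.6708, 0.3921, 0.3981]
ee_rot: [3.114, -0.407, -0.001]
wrist_force: [0.6, -0.1, -1.4]
width: 0.392
finger_force: 60.7
```

Run:
```python
from h import *
print(toolshift([.6708,.3932,.227]))
im,P=cloud("wrist"); save("w2",im); np.save("w2.npy",P)
c=np.array([.7453,.346]);th=np.radians(165.3);x=np.array([np.cos(th),np.sin(th)]);y=np.array([-x[1],x[0]])
L=np.dstack([(P[...,:2]-c)@x,(P[...,:2]-c)@y,P[...,2]]).reshape(-1,3)
def prof(ax,m,lo,hi,st=.004):
    for e in np.arange(lo,hi,st):
        k=L[m&(L[:,ax]>=e)&(L[:,ax]<e+st)]
        if len(k)>5: print(f"{e*1000:.0f}:{np.percentile(k[:,2],5)*1000:.0f}/{np.median(k[:,2])*1000:.0f}/{np.percentile(k[:,2],95)*1000:.0f}",end=" ")
    print()
prof(1,(L[:,0]>.02)&(L[:,0]<.06),-.12,.06)
prof(0,(L[:,1]>-.01)&(L[:,1]<.03),-.03,.05,.002)
prof(0,(L[:,1]>-.08)&(L[:,1]<-.04),-.03,.18,.003)
```

```text
(array([-0.0002, -0.0012,  0.1711]), np.float64(-14.9))
-120:-2/-1/1 -116:-2/-1/0 -112:-2/-1/1 -108:-2/-0/1 -92:68/69/71 -88:11/40/69 -84:10/11/13 -80:10/12/13 -76:10/12/12 -72:10/12/13 -68:10/11/13 -64:10/12/13 -60:10/11/13 -56:10/12/13 -52:10/12/13 -48:10/12/13 -44:11/250/267 -40:12/266/267 -36:12/266/267 -32:12/266/267 -28:11/266/268 -24:11/266/268 -20:12/266/267 -16:12/266/267 -12:12/266/267 -8:11/261/267 -4:10/11/13 0:10/12/13 4:11/12/13 8:10/12/13 12:10/12/13 16:10/12/13 20:10/12/13 24:10/11/13 28:10/12/13 32:11/12/13 36:10/12/13 40:12/49/70 44:64/75/79 48:69/79/80 52:58/81/83 56:12/82/84 
-30:-2/-0/1 -26:40/41/43 -24:42/43/44 -22:42/43/45 -20:-1/43/44 -18:-1/0/42 -16:-2/-0/1 -14:-1/-0/1 -12:-2/-0/1 -8:91/92/94 -6:96/98/114 -4:112/113/115 -2:112/114/115 0:112/114/115 2:113/114/115 4:112/114/115 6:111/113/114 10:10/11/13 12:10/12/13 14:10/11/13 16:10/11/13 18:10/12/13 20:10/12/13 22:10/12/12 24:11/12/13 26:10/11/13 28:10/12/13 30:11/12/13 32:10/12/13 34:11/239/267 36:11/13/267 38:10/12/267 40:11/12/267 42:11/13/267 44:11/12/267 46:10/13/267 48:11/12/267 
-30:-2/-1/1 -27:-2/-1/1 -24:-2/-1/1 -21:-2/-0/1 -18:-2/-0/1 -15:-2/-1/1 -12:-2/-1/1 -9:-2/-1/-0 -6:111/113/114 -3:112/113/115 -0:112/113/114 3:112/113/115 6:111/112/113 9:10/11/13 12:10/11/13 15:11/12/13 18:10/12/13 21:10/12/13 24:10/12/13 27:10/12/13 30:10/12/13 33:10/12/266 36:10/12/267 39:10/12/267 42:10/12/267 45:10/12/267 48:10/12/267 51:10/12/267 54:10/12/267 57:11/12/267 60:10/12/267 63:10/12/305 66:289/300/309 69:269/286/304 72:251/284/303 75:236/273/300 78:12/280/298 81:12/280/290 84:12/280/282 87:12/280/282 90:266/283/288 93:12/281/286 96:11/266/284 99:10/13/267 102:10/265/267 105:10/12/266
```

View pics/w2.png

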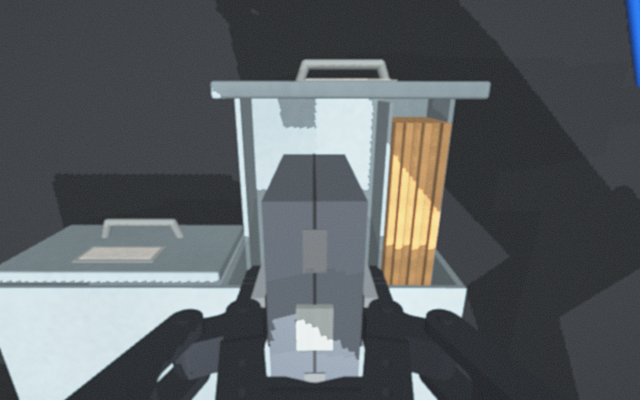

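step_arm --moves '[0,0.002,0.04,0,0,0.002,0.085,0,0,0.002,0.125,0,0,0.002,0.15,0,0,0.002,0.16,0]'

```text
time_s: 14.8
eef_pos: [0.6701, 0.3906, 0.2371]
ee_rot: [3.114, -0.407, -0.003]
wrist_force: [0.4, -0.4, -2.0]
width: 0.392
finger_force: 60.7
```

step_arm --moves '[0,0,0.004,0,0,0,0.008,0,0,0,0.01,0,0,0,0.011,0,0,0,0.011,0]'

```text
time_s: 15.42
eef_pos: [0.6704, 0.3912, 0.228]
ee_rot: [-3.115, 0.406, -0.0]
wrist_force: [-0.2, 0.3, -2.3]
width: 0.386
finger_force: 60.7
```

```bash
python3 wt.py
```

```text
[ 0.1   0.12 -2.32] [0.34 0.57 0.55] [ 2.0000e-03 -5.9188e+01 -3.4964e+01] 15.775 [0.6704 0.3911 0.2278] 60.726521015167236
```

Not yet touching; lower 1 mm more.

step_arm --moves '[0,0,0.0005,0,0,0,0.001,0,0,0,0.0012,0,0,0,0.0012,0]'

```text
time_s: 16.32
eef_pos: [0.6704, 0.3911, 0.2265]
ee_rot: [3.115, -0.406, -0.0]
wrist_force: [1.0, -0.2, -2.5]
width: 0.388
finger_force: 60.7
```

```bash
python3 wt.py
```

```text
[ 0.07 -0.13 -2.43] [0.58 0.3  0.33] [  0.    -59.179 -34.908] 16.675 [0.6704 0.3911 0.2266] 60.72745084762573
```

step_arm --moves '[0,0,0.0005,0,0,0,0.001,0,0,0,0.001,0,0,0,0.001,0]'

```text
time_s: 17.23
eef_pos: [0.6704, 0.3911, 0.2255]
ee_rot: [3.115, -0.406, -0.0]
wrist_force: [-0.4, -0.1, -2.3]
width: 0.391
finger_force: 60.7
```

```bash
python3 wt.py
```

```text
[ 0.25  0.29 -2.15] [0.67 0.43 0.36] [ -0.    -59.198 -34.884] 17.575 [0.6704 0.3911 0.2256] 60.72720408439636
```

step_arm --moves '[0,0,0.0005,0,0,0,0.001,0,0,0,0.0015,0,0,0,0.0015,0]'

```text
time_s: 18.12
eef_pos: [0.6705, 0.3911, 0.2251]
ee_rot: [-3.115, 0.406, -0.0]
wrist_force: [-3.2, -0.9, 3.6]
width: 0.389
finger_force: 61.7
```

```bash
python3 wt.py
```

```text
[-2.78 -1.58  5.04] [0.58 0.31 0.71] [  0.145 -54.092 -32.708] 18.475 [0.6705 0.3912 0.2251] 61.771016120910645
```

Seated on the bay floor (small upward force). Release and rise.

step_arm --moves '[0,0,-0.0008,0,0,0,-0.0008,0,0,0,-0.0008,0,0,0,-0.0008,0]' --claw 0.055

```text
time_s: 19.02
eef_pos: [0.6704, 0.3911, 0.2246]
ee_rot: [3.115, -0.406, -0.0]
wrist_force: [0.0, 0.4, 0.3]
width: 0.644
finger_force: 0.0
```

step_arm --moves '[0,0,-0.02,0,0,0,-0.06,0,0,0,-0.12,0,0,0,-0.16,0,0,0,-0.17,0]'

```text
time_s: 19.65
eef_pos: [0.6708, 0.3913, 0.4022]
ee_rot: [-3.11, 0.405, -0.013]
wrist_force: [0.1, 0.8, 0.3]
width: 0.647
finger_force: 0.0
```

Run:
```python
from h import *
im,P=cloud("scene"); save("s4",im); s=env.read_state(); print(s["eef_pos"],s["q"],s["width"])
im,P=cloud("side")
for n in ("side","scene"):
  im,P=cloud(n); p=P.reshape(-1,3)
  for nm,lo,hi in (("bay",[.6,.3,.09],[.73,.46,.101]),):
    t=p[np.all((p>lo)&(p<hi),1)]
    if len(t)>20:
        c,z,a=cv2.minAreaRect(t[:,:2].astype(np.float32)*1000); print(n,len(t),np.round(c),np.round(z),round(a,1),np.median(t[:,2]))
```

```text
[0.67065689 0.39126139 0.40077662] [4.59035802e-01 3.96801263e-01 1.33072046e+00 7.73685246e-06
 1.40637782e+00 2.28900535e+00] 0.640696528731108
side 150 [666. 362.] [111.  95.] 72.7 0.09631048259991115
scene 671 [674. 391.] [36. 96.] 75.9 0.09359054484885809
```

View pics/s4.png

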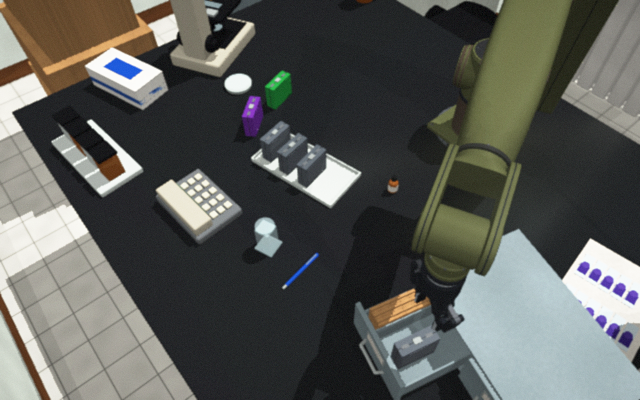

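Box a stands in the bay at scene (415,345); the other three remain standing in the tray. Now go around to the front with closed fingers.

step_arm --moves '[0.05,0.01,0,0,0.1,0.025,0,0,0.126,0.025,0,0,0.126,0.025,0.02,0,0.126,0.025,0.06,0]' --claw 0

```text
time_s: 20.48
eef_pos: [0.7853, 0.3351, 0.3334]
ee_rot: [-3.115, 0.406, -0.0]
wrist_force: [0.4, -0.1, -1.0]
width: -0.0
finger_force: 0.0
```

Run:
```python
from h import *
print(toolshift([.7859,.3353,.25]),env.read_state()["eef_pos"],env.read_state()["width"])
```

```text
(array([ 0.0006, -0.0003,  0.0834]), np.float64(-14.84)) [0.78526503 0.33508952 0.3334314 ] -0.00014979182673286888
```

step_arm --moves '[0,0,0.04,0,0,0,0.075,0,0,0,0.083,0,-0.006,0,0.083,0,-0.015,0,0.083,0]'

```text
time_s: 21.1
eef_pos: [0.7712, 0.3391, 0.2543]
ee_rot: [-3.114, 0.406, -0.004]
wrist_force: [-1.2, -0.3, 0.1]
width: -0.0
finger_force: 0.0
```

step_arm --moves '[-0.005,0,0,0,-0.01,0,0,0,-0.016,0,0,0,-0.024,0,0,0,-0.034,0,0,0]'

```text
time_s: 21.72
eef_pos: [0.7384, 0.3472, 0.2527]
ee_rot: [-3.114, 0.406, -0.003]
wrist_force: [3.3, -0.9, 2.5]
width: -0.001
finger_force: 1.5
```

step_arm --moves '[-0.012,0,0,0,-0.024,0,0,0,-0.036,0,0,0,-0.048,0,0,0,-0.06,0,0,0]'

```text
time_s: 22.35
eef_pos: [0.6796, 0.3629, 0.2518]
ee_rot: [-3.115, 0.406, -0.0]
wrist_force: [3.6, 0.1, 2.5]
width: 0.002
finger_force: 1.5
```

Run:
```python
from h import *
im,P=cloud("scene")
s=env.read_state();print(s["eef_pos"],s["wrist_force"],s["time_s"]); x=np.array([-.967,.254]); y=np.array([-.254,-.967]); c=np.array([.7453,.346])
print("tcp",(s["eef_pos"][:2]-c)@x)
p=P.reshape(-1,3); l=np.c_[(p[:,:2]-c)@x,(p[:,:2]-c)@y,p[:,2]]
t=l[(l[:,1]>.02)&(l[:,1]<.09)&(l[:,2]>.1)&(l[:,0]<.3)]
h,e=np.histogram(t[:,0],np.arange(-.02,.2,.004)); print([(round(a*1000),b) for a,b in zip(e,h) if b>3])
b=l[(l[:,1]<-.12)&(l[:,1]>-.3)&(l[:,2]>.09)&(l[:,0]<.3)]; print("neighbour front",np.percentile(b[:,0],[.5,1,3]))
```

```text
[0.67824829 0.36345372 0.25141268] [-0.30207179  0.98276335  0.59613996] 22.4
tcp 0.06927224683845058
[(4, np.int64(11)), (8, np.int64(19)), (12, np.int64(18)), (16, np.int64(25)), (20, np.int64(27)), (24, np.int64(37)), (28, np.int64(34)), (32, np.int64(41)), (36, np.int64(52)), (40, np.int64(47)), (44, np.int64(47)), (48, np.int64(54)), (52, np.int64(67)), (56, np.int64(82)), (60, np.int64(58)), (64, np.int64(63)), (68, np.int64(51)), (72, np.int64(50)), (76, np.int64(49)), (80, np.int64(49)), (84, np.int64(46)), (88, np.int64(38)), (92, np.int64(32)), (96, np.int64(26)), (100, np.int64(24)), (104, np.int64(20)), (108, np.int64(23)), (112, np.int64(25)), (116, np.int64(40)), (120, np.int64(51)), (124, np.int64(60)), (128, np.int64(83)), (132, np.int64(85)), (136, np.int64(107)), (140, np.int64(123)), (144, np.int64(117)), (148, np.int64(131)), (152, np.int64(130)), (156, np.int64(135)), (160, np.int64(133)), (164, np.int64(125)), (168, np.int64(119)), (172, np.int64(123)), (176, np.int64(102)), (180, np.int64(107)), (184, np.int64(90)), (188, np.int64(88)), (192, np.int64(83))]
neighbour front [0.1478812  0.14842089 0.14949258]
```

step_arm --moves '[-0.01,0,0,0,-0.022,0,0,0,-0.034,0,0,0,-0.044,0,0,0,-0.05,0,0,0]'

```text
time_s: 23.02
eef_pos: [0.6312, 0.3756, 0.2513]
ee_rot: [3.115, -0.405, -0.001]
wrist_force: [3.5, 0.7, -1.6]
width: 0.003
finger_force: 1.4
```

step_arm --moves '[-0.003,0,0,0,-0.006,0,0,0,-0.009,0,0,0,-0.012,0,0,0,-0.014,0,0,0]'

```text
time_s: 23.65
eef_pos: [0.6184, 0.3789, 0.2517]
ee_rot: [3.115, -0.406, -0.0]
wrist_force: [1.2, -1.5, -1.6]
width: -0.003
finger_force: 1.3
```

step_arm --moves '[-0.001,0,0,0,-0.002,0,0,0,-0.003,0,0,0,-0.004,0,0,0]'

```text
time_s: 24.15
eef_pos: [0.6147, 0.3799, 0.2519]
ee_rot: [3.115, -0.406, 0.0]
wrist_force: [3.1, -1.5, -1.4]
width: -0.002
finger_force: 1.3
```

step_arm --moves '[-0.001,0,0,0,-0.002,0,0,0,-0.003,0,0,0,-0.004,0,0,0]'

```text
time_s: 24.65
eef_pos: [0.6108, 0.3811, 0.2519]
ee_rot: [3.115, -0.406, -0.0]
wrist_force: [1.6, -2.5, -0.2]
width: -0.0
finger_force: 1.3
```

step_arm --moves '[-0.001,0,0,0,-0.002,0,0,0,-0.003,0,0,0,-0.003,0,0,0]'

```text
time_s: 25.15
eef_pos: [0.6097, 0.381, 0.252]
ee_rot: [-3.114, 0.407, -0.01]
wrist_force: [11.5, -3.1, -5.4]
width: 0.001
finger_force: 6.2
```

Against the stop (12 N, no further motion). Back off and check.

step_arm --moves '[0.01,0,0,0,0.03,0,0,0,0.06,0,-0.02,0,0.07,0,-0.07,0,0.07,0,-0.12,0]'

```text
time_s: 25.78
eef_pos: [0.677, 0.3633, 0.3725]
ee_rot: [-3.115, 0.408, 0.002]
wrist_force: [1.2, 0.9, -0.1]
width: 0.001
finger_force: 0.0
```

step_arm --moves '[0.02,0.05,0,0,0.04,0.1,0,0,0.06,0.15,0,0,0.06,0.15,0,0]'

```text
time_s: 26.28
eef_pos: [0.6963, 0.1998, 0.3723]
ee_rot: [-3.114, 0.414, -0.0]
wrist_force: [-0.1, 0.7, 0.2]
width: 0.004
finger_force: 0.0
```

Run:
```python
from h import *
im,P=cloud("scene"); save("s5",im)
x=np.array([-.967,.254]); y=np.array([-.254,-.967]); c=np.array([.7453,.346])
p=P.reshape(-1,3); l=np.c_[(p[:,:2]-c)@x,(p[:,:2]-c)@y,p[:,2]]
for nm,lo,hi in(("nb",-.3,-.12),("drawer",-.09,.09)):
    b=l[(l[:,1]<hi)&(l[:,1]>lo)&(l[:,2]>.06)&(l[:,2]<.11)&(l[:,0]<.2)&(l[:,0]>.05)]; print(nm,np.median(b[:,0]),np.percentile(b[:,0],[1,5,20]))
```

```text
nb 0.14896599256749943 [0.14595724 0.14668157 0.14813816]
drawer 0.14935354863072417 [0.14659122 0.14714029 0.1482242 ]
```

View pics/s5.png

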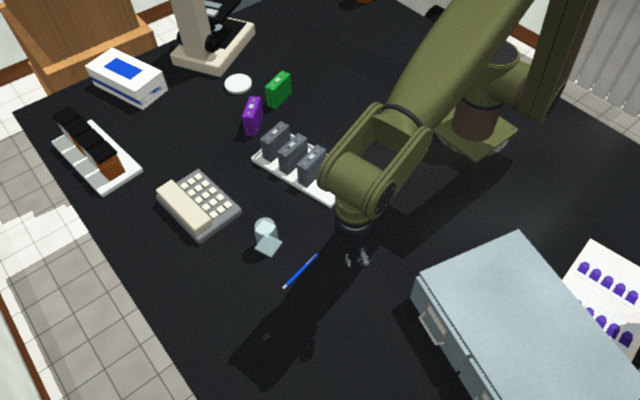

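The drawer front at (440,320) is flush with its shut neighbour, and boxes b to d stand in the tray at (275,137) to (312,160).

```bash
python3 -c "
from plant import env
print(env.hand_in())"
```

```text
the job is handed in; nothing more can be done
None
```

Box a was the loaded one (about 2.3 N lifted, against 0.7 N each for b and c; d was not weighed); it was stood upright in the free bay and released, the drawer was pushed shut to its stop, and the job is handed in.

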